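Put the lids on the bisque pots

ROBOT

A 6-joint arm with a two-finger parallel gripper is mounted at the origin on the work surface. World frame = base frame: x ahead of the robot, y to its left, z up, the work surface at z = 0. Lengths are in mm, angles in rad, forces in N, time in s.
With the tool pointing down it reaches from about 250 to 775 mm from the base axis. Payload 8.9 kg.
Tool frame: the origin (TCP) lies at the centre of the arm's flange, where the gripper is bolted on; the fingertips stand 173 mm ahead of it and the grasp point (between the pads) lies 155 mm ahead of it; z points along the fingers, y is the line along which they close (so a half turn about z gives the same grasp; the last joint's range is limited). The gripper opens to 85 mm and grips with 20 to 120 N. Pads are 22 mm wide; open, the fingers measure 114 mm over their backs; the gripper's body (76 mm by 85 mm) begins 54 mm behind the grasp point. The pads swing forward as they close: fully open they stand 13 mm farther back than shut.
Start: joints at [-1.444, 0.291, -0.153, 1.127, 0, 1.431], TCP at [137.909, -506.562, 404.705] pointing down, gripper open.
Joint ranges: [-2.52, 2.52], [-0.91, 1.74], [-1.3, 1.37], [-1.96, 2.02], [-1.52, 1.47], [-3.14, 3.14]. Speed limits (rad/s): [2.22, 2.22, 2.79, 3.14, 3.14, 3.14].

INTERFACE

Orientations are given as a rotation vector (axis times angle).
In Python, from station import state, camera, job gives the robot as it stands.
- The arm moves only by the tool step_arm, never from a script. Its argument "rows" is a list of rows, each a list of 2 entries, a list of its own where there are three numbers: the shift along the world's x, y, z in cm, then the turn about the world's z in degrees. A call has 1 to 10 rows; each row is the pose to reach, as a shift and turn from the pose commanded when the call began; what a row does not reach only later rows make up. A row lasts 1/12 s, in which the tool goes at most 41.7 mm and 7.16 degrees, less where a joint would pass 70% of its speed; a pose out of reach is approached as far as the arm can. A call with a gripper value outside its range is refused whole. "grip" is the closure, from -1 (fully open) to 1 (shut), set as the call begins (left out, the last holds). The fingers move at their own pace and stop on an object; "grip_force" is the grip in N (left out, the last holds). Time passes only in rows, so rows that repeat a pose let the fingers close. It gives the time, the measured TCP pose, the force, the opening and the grip force at its end, in the units of the state.
- state(): the state, without advancing time (a new reading comes with each control period).
- camera(name): name is "side" or "top" or "wrist"; returns a dict with "image" (480x640x3 uint8, red, green, blue), "mtx" (3x3 intrinsics, pixels), "extrinsics" (4x4, takes a point from world to camera coordinates); the wrist camera has in their place "T_tool_cam" (4x4, takes a point from camera to tool coordinates, whose origin is the TCP and whose axes are the flange's). Camera axes: x right, y up, looking along -z (the intrinsics and any distortion apply to the point x, -y, -z); pixel columns grow to the right and rows downward; lengths in mm; the calibration is good to about 2 mm. A picture is of the moment at which its call begins: read the wrist's pose just before it. There is no depth.
- job.finish_job(): hands the job in; it is judged then, once.
The state is a dict: "time": time; "joint_pos": joint angles; "joint_vel": joint speeds; "joint_torque": joint torques, N m; "position": TCP position; "ee_rot": TCP orientation; "ft_force": force on the tool from outside, world axes, zero at the start; "moment": the same for the moment, N m; "grip_width": finger opening in mm; "finger_force": force on a finger pad.
Only numpy, scipy, OpenCV 4.12 (cv2) and the standard library are available. Lean on these libraries where they do the work, as an engineer would, in place of code of your own. Each camera call takes 0.05 s, during which the arm holds its last target. There are 200 camera calls.

TASK

The pots are back from the bisque firing with their lids off: put each of the four lids on the pot it was made for, going by shape and size, so that it sits level and fully home on the rim. Set each lid down gently, never letting it drop, and leave the pots standing where they are.

Things in the scene. Friction and masses are not known exactly. Their poses are not given: they have to be found in the camera images.
- lid_large_grip (a point): Lid of buff clay, round, 116 mm across, 90-260 g, lying right way up. From below: tapered flange 14 mm deep, plate 8 mm thick, dark brown knob 26 mm across, 30 mm tall. Point: on the vertical axis (z up), 22 mm above the plate's top, 8 mm below the handle's top, 44 mm above the underside. Fits at any turn. Flange play in the mouth: 9 mm all round on entry, 3 mm when home.
- pot_large: Open, empty, straight-sided pot of buff clay with a dark band below the rim, round, 116 mm across outside, 60 mm high, wall 5 mm, loose, 0.2 to 0.5 kg. Origin: middle of its underside, z up. With its own lid fully home the lid's point is 90 mm above this origin.
- lid_small_grip (a point): Lid of buff clay, round, 84 mm across, 90-260 g, lying right way up. From below: tapered flange 14 mm deep, plate 8 mm thick, dark brown knob 26 mm across, 30 mm tall. Point: on the vertical axis (z up), 22 mm above the plate's top, 8 mm below the handle's top, 44 mm above the underside. Fits at any turn. Flange play in the mouth: 9 mm all round on entry, 3 mm when home.
- pot_small: Open, empty, straight-sided pot of buff clay with a dark band below the rim, round, 84 mm across outside, 64 mm high, wall 5 mm, loose, 0.2 to 0.5 kg. Origin: middle of its underside, z up. With its own lid fully home the lid's point is 94 mm above this origin.
- lid_oval_grip (a point): Lid of buff clay, oval, 128 mm long (its x axis) by 88 mm wide (y), 90-260 g, lying right way up. From below: tapered flange 14 mm deep, plate 8 mm thick, dark brown ridge 50 mm long (x) and 16 mm thick (y), 30 mm tall. Point: on the vertical axis (z up), 22 mm above the plate's top, 8 mm below the handle's top, 44 mm above the underside. Fits either way round. Flange play in the mouth: 9 mm all round on entry, 3 mm when home.
- pot_oval: Open, empty, straight-sided pot of buff clay with a dark band below the rim, oval, 128 mm long (its x axis) by 88 mm wide (y) outside, 52 mm high, wall 5 mm, loose, 0.2 to 0.5 kg. Origin: middle of its underside, z up. With its own lid fully home the lid's point is 82 mm above this origin.
- lid_square_grip (a point): Lid of buff clay, square with rounded corners, 94 x 94 mm, 90-260 g, lying right way up. From below: tapered flange 14 mm deep, plate 8 mm thick, dark brown ridge 40 mm long (x, parallel to a side) and 16 mm thick (y), 30 mm tall. Point: on the vertical axis (z up), 22 mm above the plate's top, 8 mm below the handle's top, 44 mm above the underside. Fits in any quarter turn. Flange play in the mouth: 9 mm all round on entry, 3 mm when home.
- pot_square: Open, empty, straight-sided pot of buff clay with a dark band below the rim, square with rounded corners, 94 x 94 mm outside, 56 mm high, wall 5 mm, loose, 0.2 to 0.5 kg. Origin: middle of its underside, z up, x and y along its sides. With its own lid fully home the lid's point is 86 mm above this origin.
There are look-alikes about, which are no part of the job. Leave any green or red look-alike of the part that bears lid_small_grip alone.

How it is judged (in metres and radians):
At the end, for the whole second after the job is handed in: Each of the four lids is on its own pot: its axis within 8 mm of the pot's, its plate within 4 mm of the rim height, lid and pot level within 3.4 degrees, every pot within 40 mm of where it stood at the start; all released and at rest (horizontal distance between lid_large_grip and pot_large below 0.008 m and z of lid_large_grip in the frame of pot_large between 0.086 and 0.094 m and angle between each of lid_large_grip, pot_large, lid_small_grip, pot_small, lid_oval_grip, pot_oval, lid_square_grip, pot_square's own z axis and vertical below 0.06 rad and distance of each of pot_large, pot_small, pot_oval, pot_square from where it was at the start of the episode below 0.04 m and linear speed of each of lid_large, pot_large, lid_small, pot_small, lid_oval, pot_oval, lid_square, pot_square below 0.02 m/s and horizontal distance between lid_small_grip and pot_small below 0.008 m and z of lid_small_grip in the frame of pot_small between 0.09 and 0.098 m and horizontal distance between lid_oval_grip and pot_oval below 0.008 m and z of lid_oval_grip in the frame of pot_oval between 0.078 and 0.086 m and horizontal distance between lid_square_grip and pot_square below 0.008 m and z of lid_square_grip in the frame of pot_square between 0.082 and 0.09 m); the robot touches nothing.
It fails at once if a lid is dropped or thrown (moves faster than 0.6 m/s with no finger on it, a fall of about 18 mm) ((linear speed of lid_large above 0.6 m/s and contact force between the fingers and lid_large below 0.01 N) or (linear speed of lid_small above 0.6 m/s and contact force between the fingers and lid_small below 0.01 N) or (linear speed of lid_oval above 0.6 m/s and contact force between the fingers and lid_oval below 0.01 N) or (linear speed of lid_square above 0.6 m/s and contact force between the fingers and lid_square below 0.01 N)).
It fails at once if a pot is tipped by more than 20 degrees (angle between any of pot_large, pot_small, pot_oval, pot_square's own z axis and vertical above 0.35 rad).
It also fails if it takes over 115 s, if anything falls off the work surface, if the arm or the gripper's body presses on something with over 40 N, if the wrist force passes 120 N, or if a joint passes its speed limit or range.

## Working session

There is one attempt and no reset: what is moved stays moved. The work goes in short steps, Python scripts to look and compute and a tool call to move; the robot and the scene stay as the last step left them, time stands still between calls to the robot, and variables do not carry over. Pictures are saved under pics/ and viewed, at most 14 in all, crops included, and the job is handed in when it is done.

Besides the shell and the picture viewer there is one more tool, called after "Emit:" as name([rows], argument=value, ...), one row to a line, values as JSON. step_arm: Moves the arm, as the interface text tells. Its arguments: {"type":"object","properties":{"rows":{"type":"array","items":{"type":"array"}},"grip":{"type":"number"},"grip_force":{"type":"number"}},"required":["rows"]}

```bash
mkdir -p pics; ls; python3 - <<'E'
from station import state,camera
import cv2,numpy as np
s=state();print(s)
for n in("top","side"):
    c=camera(n);np.savez(n+".npz",**{k:c[k] for k in("image","mtx","extrinsics")});cv2.imwrite(f"pics/{n}0.png",c["image"][:,:,::-1]);print({k:v for k,v in c.items() if k!="image"})
E
```

```text
pics
{'time': 0.0, 'joint_pos': array([-1.44430441e+00,  2.91267398e-01, -1.54132070e-01,  1.12669106e+00,
       -2.94430075e-05,  1.43149234e+00]), 'joint_vel': array([ 0.00097842,  0.00067995, -0.00100519, -0.00217692, -0.00088923,
        0.00112932]), 'joint_torque': array([-9.22289073e-04, -5.37146544e+01,  3.31372654e+01,  1.60523574e-02,
       -2.06799245e-04, -7.96642155e-06]), 'position': array([ 137.87544545, -506.34851293,  404.13670529]), 'ee_rot': array([-3.11260731e+00, -4.16111829e-01,  3.32114182e-05]), 'ft_force': array([0.22532425, 0.32291069, 0.56381199]), 'moment': array([0.04368729, 0.04116218, 0.04669428]), 'finger_force': 0.0, 'grip_width': 85.29124359629496}
{'mtx': array([[460.45163318,   0.        , 324.39321393],
       [  0.        , 460.45163318, 240.65083033],
       [  0.        ,   0.        ,   1.        ]]), 'extrinsics': array([[ 1.88157481e-02, -9.99820815e-01, -2.07505725e-03,
         2.11933323e+01],
       [ 9.97625501e-01,  1.86368279e-02,  6.63025506e-02,
        -4.48730514e+02],
       [-6.62519977e-02, -3.31766211e-03,  9.97797407e-01,
        -1.21633286e+03],
       [ 0.00000000e+00,  0.00000000e+00,  0.00000000e+00,
         1.00000000e+00]])}
{'mtx': array([[579.15320964,   0.        , 315.55437349],
       [  0.        , 579.15320964, 229.3504608 ],
       [  0.        ,   0.        ,   1.        ]]), 'extrinsics': array([[ 9.87413639e-01, -1.58075330e-01, -5.14748378e-03,
        -4.56093065e+02],
       [ 9.64023958e-02,  5.75735820e-01,  8.11932783e-01,
        -1.09267641e+02],
       [-1.25382952e-01, -8.02209733e-01,  5.83728241e-01,
        -1.18070251e+03],
       [ 0.00000000e+00,  0.00000000e+00,  0.00000000e+00,
         1.00000000e+00]])}
```

View pics/top0.png

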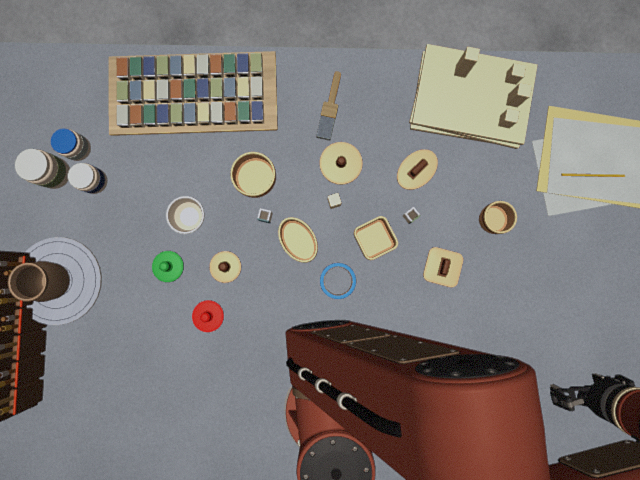

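View pics/side0.png

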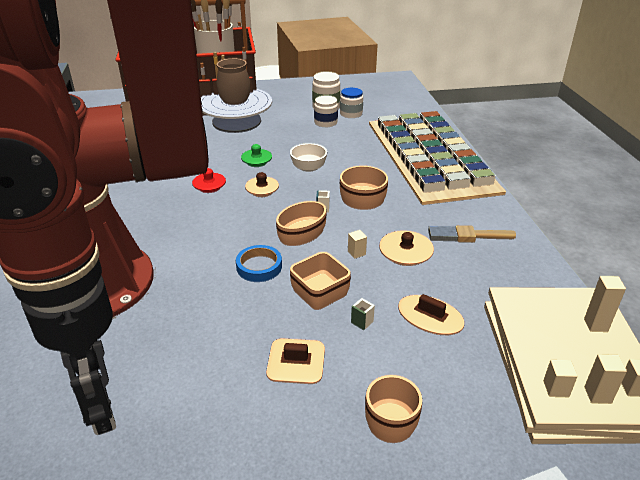

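```bash
cat > h.py <<'E'
import numpy as np,cv2
def ray(c,uv,z):
    uv=np.atleast_2d(uv).astype(float);K=c["mtx"];E=c["extrinsics"]
    d=np.c_[(uv[:,0]-K[0,2])/K[0,0],-(uv[:,1]-K[1,2])/K[1,1],-np.ones(len(uv))]@E[:3,:3]
    o=-E[:3,:3].T@E[:3,3]
    return (o+d*((z-o[2])/d[:,2])[:,None])[:,:2]
def proj(c,p):
    q=c["extrinsics"]@np.r_[p,1];K=c["mtx"];return (K@np.array([q[0],-q[1],-q[2]])/-q[2])[:2]
E
python3 - <<'E'
import numpy as np,cv2
from h import *
c=np.load("top.npz");im=c["image"].copy();hsv=cv2.cvtColor(im,cv2.COLOR_RGB2HSV)
T={"pot_large":(253,174,60),"pot_oval":(298,240,52),"pot_square":(376,238,56),"pot_small":(499,217,64),
"lid_large":(341,163,22),"lid_oval":(417,169,22),"lid_square":(443,267,22),"lid_small":(225,267,22)}
vis=cv2.resize(im,None,fx=4,fy=4,interpolation=cv2.INTER_CUBIC)
big=cv2.cvtColor(vis,cv2.COLOR_RGB2HSV)
m=((big[...,0]<28)&(big[...,1]>70)&(big[...,2]>120)).astype(np.uint8)
dk=((big[...,2]<105)&(big[...,1]>70)&(big[...,0]<28)).astype(np.uint8)
cs,_=cv2.findContours(m,cv2.RETR_EXTERNAL,cv2.CHAIN_APPROX_NONE)
for n,(u,v,z) in T.items():
    k=[x for x in cs if cv2.pointPolygonTest(x,(u*4.+(0),v*4.),False)>=0]
    if not k: print(n,"none");continue
    k=max(k,key=cv2.contourArea);k=cv2.convexHull(k);cv2.drawContours(vis,[k],-1,(255,0,255),1)
    w=ray(c,(k[:,0]+.5)/4-.5,z).astype(np.float32)
    # dense hull
    (e,ax,a)=cv2.fitEllipse(w); r=cv2.minAreaRect(w); M=cv2.moments(w)
    print(n,"ell",np.round(e,1),np.round(ax,1),round(a,1),"rect",np.round(r[0],1),np.round(r[1],1),round(r[2],1),"mom",round(M["m10"]/M["m00"],1),round(M["m01"]/M["m00"],1))
    if "lid" in n:
        ds,_=cv2.findContours(dk[v*4-60:v*4+60,u*4-60:u*4+60],cv2.RETR_EXTERNAL,cv2.CHAIN_APPROX_NONE)
        d=max(ds,key=cv2.contourArea)+[u*4-60,v*4-60];w=ray(c,(d[:,0]+.5)/4-.5,48).astype(np.float32);r=cv2.minAreaRect(w)
        cv2.drawContours(vis,[d],-1,(0,255,255),1);print("   handle",np.round(r[0],1),np.round(r[1],1),round(r[2],1))
cv2.imwrite("pics/v1.png",cv2.resize(vis[560:1240,560:2120],None,fx=.512,fy=.512,interpolation=cv2.INTER_AREA)[:,:,::-1])
E
```

```text
pot_large none
pot_oval ell [447.7  99.7] [ 84.4 119.4] 126.5 rect [447.5 100. ] [117.4  84.9] 50.8 mom 447.7 99.6
pot_square ell [ 455.7 -101.3] [ 99.7 124.2] 25.6 rect [ 455.5 -101.8] [89.1 92.9] 27.4 mom 455.7 -101.8
pot_small ell [ 515.2 -421. ] [83.4 84.3] 5.1 rect [ 514.9 -421.1] [82.8 83.8] 1.1 mom 515.2 -421.0
lid_large ell [658.4  -9.9] [114.6 115.2] 109.8 rect [658.3 -10.4] [114.5 113.6] 1.1 mom 658.5 -9.9
   handle [655.1  -9.9] [26.  28.9] 64.1
lid_oval ell [ 645. -215.] [ 86.8 127.2] 45.5 rect [ 644.9 -215. ] [ 86.4 126.5] 46.0 mom 644.9 -214.9
   handle [ 641.4 -211.3] [19.  57.9] 46.0
lid_square ell [ 383.9 -285.7] [110.  114.7] 166.9 rect [ 384.4 -285.1] [93.9 93.6] 76.1 mom 384.4 -285.2
   handle [ 384.1 -282.1] [22.7 44.2] 79.3
lid_small ell [374.2 292. ] [83.  83.3] 124.2 rect [374. 292.] [82.1 82.2] 1.8 mom 374.2 292.0
   handle [374.8 288.8] [28.7 26.4] 67.3
```

View pics/v1.png

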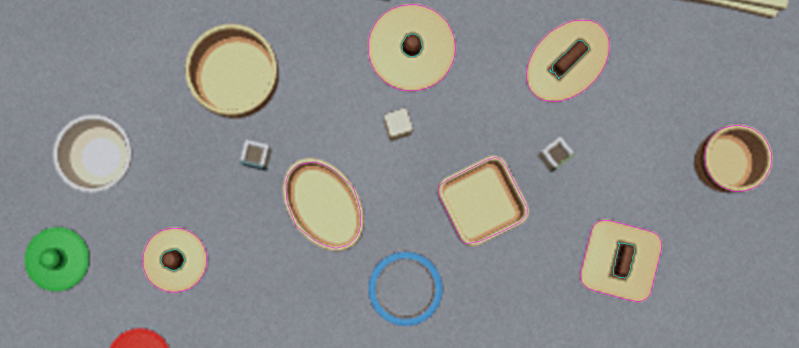

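```bash
python3 - <<'E'
import numpy as np,cv2
from h import *
c=np.load("top.npz");im=c["image"]
rows=[]
for n,(u,v,z) in {"large":(253,174,60),"oval":(298,240,52),"square":(376,238,56)}.items():
    cr=cv2.resize(im[v-30:v+30,u-30:u+30],None,fx=8,fy=8,interpolation=cv2.INTER_CUBIC);h=cv2.cvtColor(cr,cv2.COLOR_RGB2HSV)
    out=[]
    for t in (90,110,130,150):
        m=((h[...,0]<32)&(h[...,1]>55)&(h[...,2]>t)).astype(np.uint8)
        cs,_=cv2.findContours(m,cv2.RETR_EXTERNAL,cv2.CHAIN_APPROX_NONE)
        k=np.vstack([x for x in cs if cv2.contourArea(x)>300]);k=cv2.convexHull(k)
        w=ray(c,(k[:,0]+.5)/8-.5+[u-30,v-30],z).astype(np.float32)
        e,ax,a=cv2.fitEllipse(w);r=cv2.minAreaRect(w)
        print(n,t,"ell",np.round(e,1),np.round(ax,1),round(a,1),"rect",np.round(r[0],1),np.round(r[1],1),round(r[2],1))
        vv=cr.copy();cv2.drawContours(vv,[k],-1,(255,0,255),1);out.append(vv)
    rows.append(np.hstack([out[0],out[3]]))
o=np.vstack(rows);cv2.imwrite("pics/v2.png",cv2.resize(np.hstack([rows[0],rows[1]])if 0 else np.hstack([np.vstack([r[:,:480],r[:,480:]]) for r in rows]),(800,533),interpolation=cv2.INTER_AREA)[:,:,::-1])
E
```

```text
large 90 ell [616.2 219.7] [116.4 117.7] 98.4 rect [616.1 220. ] [115.8 115.8] 46.1
large 110 ell [616.6 219.9] [116.3 116.6] 70.7 rect [616.2 220.1] [115.4 115.8] 46.1
large 130 ell [616.9 220. ] [115.7 116.4] 38.2 rect [616.4 220.3] [114.9 115.8] 46.1
large 150 ell [617.2 220.2] [115.2 115.8] 32.0 rect [617.  220.3] [114.2 115.2] 1.0
oval 90 ell [447.6  99.2] [ 88.1 128.1] 125.2 rect [447.8  99.2] [128.1  88.1] 29.1
oval 110 ell [447.6  99.2] [ 88.1 128.1] 125.2 rect [447.8  99.2] [128.1  88.1] 29.1
oval 130 ell [447.6  99.2] [ 88.1 128. ] 125.2 rect [448.   99.3] [127.5  88.1] 29.1
oval 150 ell [447.7  99.4] [ 88.1 127.5] 124.9 rect [448.2  99.3] [127.4  87.8] 30.0
square 90 ell [ 456.1 -101.5] [109.4 119.2] 29.2 rect [ 455.5 -102.4] [94.2 96.3] 27.7
square 110 ell [ 456.1 -101.5] [109.5 119. ] 28.9 rect [ 455.6 -102.6] [94.2 95.9] 27.7
square 130 ell [ 456.2 -101.7] [110.5 117.3] 29.5 rect [ 455.8 -102.9] [94.2 95.1] 27.7
square 150 ell [ 456.2 -102.5] [111.2 115.7] 118.9 rect [ 456.  -103.2] [94.  94.4] 27.7
```

View pics/v2.png

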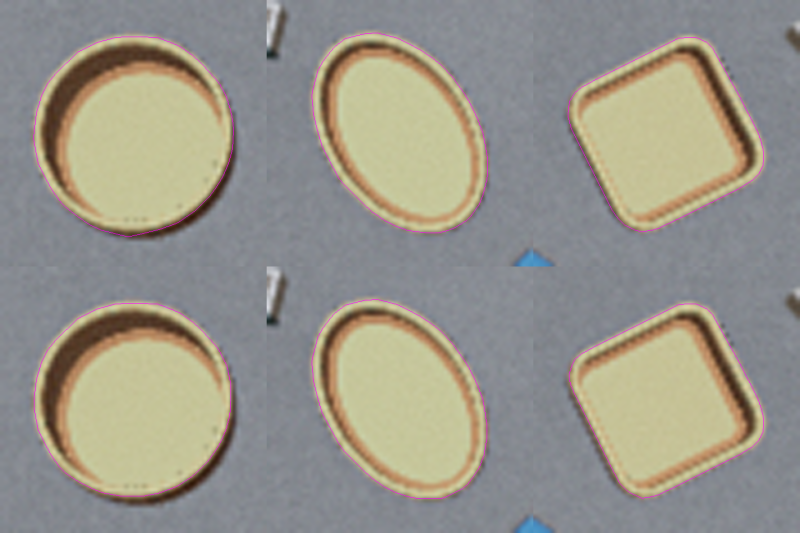

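Buff small lid at (225,267) fits `lid_small`. The look-alikes are green at (168,267) and red at (208,316), both wrong colour. I'll start with the square lid and make an enlarged crop of the small one.

Emit:
step_arm([
  [[24.6,22.2,-8],-29],
  [[24.6,22.2,-8],-29],
  [[24.6,22.2,-8],-29],
  [[24.6,22.2,-8],-29],
  [[24.6,22.2,-8],-29],
  [[24.6,22.2,-8],-29],
  [[24.6,22.2,-8],-29],
  [[24.6,22.2,-8],-29],
  [[24.6,22.2,-8],-29],
  [[24.6,22.2,-8],-29],
], grip=-1, grip_force=60)

```text
time: 0.93
position: [385.8, -281.5, 323.4]
ee_rot: [-3.117, 0.37, 0.002]
ft_force: [0.5, 1.3, 0.5]
grip_width: 85.6
finger_force: 0.0
```

```bash
cat >> h.py <<'E'
from scipy.spatial.transform import Rotation as Rn
def wrist(name=None):
    from station import state,camera
    s=state();c=camera("wrist");W=np.eye(4);W[:3,:3]=Rn.from_rotvec(s["ee_rot"]).as_matrix();W[:3,3]=s["position"]
    d={"image":c["image"],"mtx":c["mtx"],"extrinsics":np.linalg.inv(W@c["T_tool_cam"])}
    x=W[:3,0];print("t",round(s["time"],2),"pos",np.round(s["position"],1),"yaw",round(np.degrees(np.arctan2(x[1],x[0])),2),"w",round(s["grip_width"],1),"F",np.round(s["ft_force"],1),"ff",round(s["finger_force"],1),"j6",round(s["joint_pos"][5],2))
    if name: cv2.imwrite(f"pics/{name}.png",c["image"][:,:,::-1])
    return d
def blob(c,xy,z,r=90,hmax=28,vmin=120,dark=False):
    "buff blob hull at plane z near xy -> centre, ellipse, rect"
    im=c["image"];h=cv2.cvtColor(im,cv2.COLOR_RGB2HSV)
    m=(h[...,0]<32)&(h[...,1]>55)&((h[...,2]<105) if dark else (h[...,2]>vmin))
    g=np.indices(m.shape)[::-1].reshape(2,-1).T;w=ray(c,g,z);m&=(np.hypot(*(w-xy).T)<r).reshape(m.shape)
    cs,_=cv2.findContours(m.astype(np.uint8),cv2.RETR_EXTERNAL,cv2.CHAIN_APPROX_NONE)
    k=cv2.convexHull(max(cs,key=cv2.contourArea));w=ray(c,k[:,0],z).astype(np.float32)
    e=cv2.fitEllipse(w);q=cv2.minAreaRect(w);M=cv2.moments(w)
    f=lambda t:[np.round(t[0],1).tolist(),np.round(t[1],1).tolist(),round(t[2],1)]
    print("ell",f(e),"rect",f(q),"mom",round(M["m10"]/M["m00"],1),round(M["m01"]/M["m00"],1))
E
python3 - <<'E'
from h import *
c=np.load("top.npz")["image"][235:345,140:270]
cv2.imwrite("pics/small.png",cv2.resize(c,None,fx=4,fy=4,interpolation=cv2.INTER_CUBIC)[:,:,::-1])
d=wrist("w1");blob(d,(384.3,-285),22)
E
```

```text
t 0.93 pos [ 385.8 -281.5  323.4] yaw -13.52 w 85.6 F [0.5 1.3 0.5] ff 0.0 j6 2.59
ell [[384.5, -289.1], [108.3, 116.4], 72.6] rect [[385.1, -288.9], [92.2, 92.5], 76.1] mom 385.1 -288.9
```

View pics/w1.png

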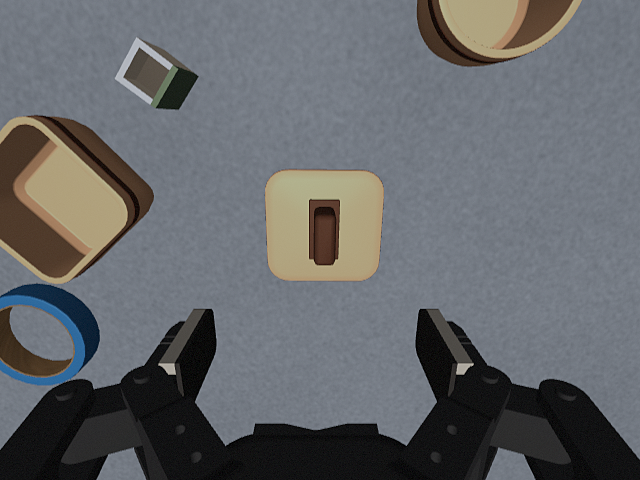

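View pics/small.png

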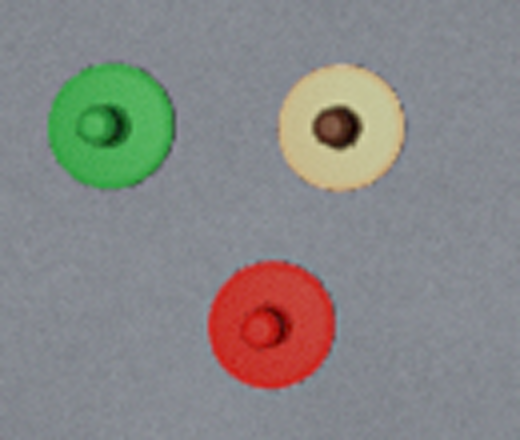

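The crop shows one buff lid at crop (342,128), next to the green and red look-alikes, so that one is `lid_small`. The wrist view puts the square lid at (324,225), with its ridge aligned to the tool. I'll re-measure once the arm has settled.

```bash
python3 - <<'E'
from h import *
for i in range(4): d=wrist()
blob(d,(384.3,-285),22);blob(d,(456,-103),56,75)
from station import camera
s=camera("side");np.savez("side.npz",image=s["image"],mtx=s["mtx"],extrinsics=s["extrinsics"])
for n,p in {"large":(658.5,-10),"oval":(645,-215),"square":(384.3,-285),"small":(374.2,292)}.items():
    print(n);blob(s,p,22)
E
```

```text
t 0.98 pos [ 384.8 -282.9  323.9] yaw -13.56 w 85.1 F [-1.2 -0.2  0.2] ff 0.0 j6 2.59
t 1.03 pos [ 384.2 -283.9  324.3] yaw -13.65 w 85.4 F [-0.3 -0.3  0.6] ff 0.0 j6 2.59
t 1.08 pos [ 383.8 -284.6  324.6] yaw -13.73 w 85.3 F [-0.9 -0.5  0.4] ff 0.0 j6 2.59
t 1.13 pos [ 383.6 -285.   324.8] yaw -13.79 w 85.1 F [ 0.5  0.3 -0.3] ff 0.0 j6 2.59
ell [[384.3, -288.8], [102.1, 127.2], 76.0] rect [[385.2, -289.0], [92.3, 91.7], 76.2] mom 385.1 -289.0
ell [[454.9, -108.8], [103.0, 116.6], 105.6] rect [[455.4, -106.2], [92.9, 93.3], 27.7] mom 451.0 -114.6
large
ell [[655.1, -15.3], [114.2, 122.3], 165.2] rect [[656.6, -14.2], [113.9, 118.2], 18.4] mom 655.3 -15.8
oval
ell [[641.9, -220.2], [90.6, 128.0], 43.2] rect [[642.0, -219.8], [90.1, 127.6], 43.1] mom 641.8 -220.1
square
ell [[381.9, -289.2], [111.9, 113.7], 72.1] rect [[381.5, -289.8], [96.8, 93.7], 75.9] mom 381.5 -289.6
small
ell [[352.3, 283.7], [40.5, 94.1], 5.3] rect [[350.7, 281.8], [38.6, 92.3], 12.8] mom 352.0 283.9
```

Emit:
step_arm([
  [[0,-0.3,-4],-0.2],
  [[0,-0.3,-8],-0.2],
  [[0,-0.3,-11],-0.2],
  [[0,-0.3,-12.4],-0.2],
  [[0,-0.3,-12.4],-0.2],
  [[0,-0.3,-12.4],-0.2],
  [[0,-0.3,-12.4],-0.2],
])

```text
time: 1.82
position: [384.1, -288.5, 201.9]
ee_rot: [3.117, -0.383, 0.002]
ft_force: [0.1, -0.9, -0.3]
grip_width: 85.3
finger_force: 0.0
```

Emit:
step_arm([
  [[0,0,0],0],
  [[0,0,0],0],
  [[0,0,0],0],
  [[0,0,0],0],
  [[0,0,0],0],
  [[0,0,0],0],
  [[0,0,0],0],
  [[0,0,0],0],
  [[0,0,0],0],
], grip=1, grip_force=60)

```text
time: 2.57
position: [384.1, -287.7, 201.1]
ee_rot: [3.118, -0.382, 0.001]
ft_force: [-0.0, 0.5, 5.7]
grip_width: 15.2
finger_force: 59.4
```

Emit:
step_arm([
  [[0,0,1.5],0],
  [[0,0,4],0],
  [[0,0,7],0],
  [[0.5,1,9.5],6],
  [[1.5,4,10],12],
  [[2.6,6.8,10],18],
  [[3.8,9.6,10],24],
  [[5,12.4,10],30],
  [[6,15,10],36],
  [[7.1,18.2,10],41.6],
])

```text
time: 3.4
position: [455.1, -104.6, 300.6]
ee_rot: [3.049, 0.757, -0.0]
ft_force: [0.9, -0.5, -2.5]
grip_width: 14.7
finger_force: 58.9
```

Emit:
step_arm([
  [[0,0,-1],0],
  [[0,0,-2.5],0],
  [[0,0,-3.5],0],
  [[0,0,-3.8],0],
  [[0,0,-3.8],0],
  [[0,0,-3.8],0],
])

```text
time: 3.9
position: [454.9, -105.7, 262.9]
ee_rot: [-3.051, -0.75, 0.0]
ft_force: [-0.1, -0.5, -1.0]
grip_width: 14.6
finger_force: 58.9
```

```bash
python3 - <<'E'
from h import *
from station import camera
for i in range(2):d=wrist()
t=camera("top");s=camera("side")
a=t["image"][190:290,320:440];b=s["image"][190:320,260:390]
f=lambda x:cv2.resize(x,(400,400),interpolation=cv2.INTER_CUBIC)
cv2.imwrite("pics/p1.png",np.hstack([f(a),f(b)])[:,:,::-1])
E
```

```text
t 3.9 pos [ 454.9 -105.7  262.9] yaw 27.62 w 14.6 F [-0.1 -0.5 -1. ] ff 58.9 j6 2.27
t 3.95 pos [ 455.1 -105.8  263.2] yaw 27.61 w 14.8 F [-0.6 -0.3 -1.6] ff 58.9 j6 2.27
```

View pics/p1.png

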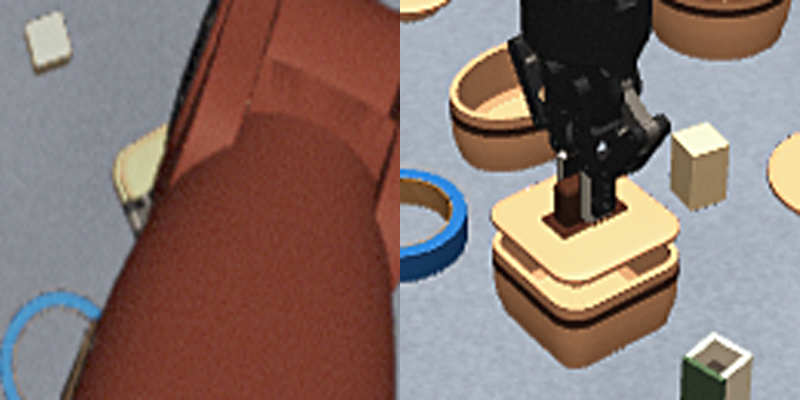

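The side view shows the square lid hovering in line with its pot (outline columns 492–680 for both). I'll lower it.

Emit:
step_arm([
  [[0,0,-0.6],0],
  [[0,0,-1.1],0],
  [[0,0,-1.5],0],
  [[0,0,-1.8],0],
  [[0,0,-1.9],0],
  [[0,0,-2.0],0],
  [[0,0,-2.05],0],
  [[0,0,-2.05],0],
])

```text
time: 4.77
position: [454.6, -105.4, 243.0]
ee_rot: [-3.05, -0.75, 0.0]
ft_force: [-7.4, 2.5, 14.7]
grip_width: 14.7
finger_force: 61.4
```

Emit:
step_arm([
  [[0,0,0],0],
  [[0,0,0],0],
  [[0,0,0],0],
  [[0,0,0],0],
  [[0,0,0],0],
  [[0,0,0],0],
], grip=-1)

```text
time: 5.27
position: [454.9, -105.6, 242.2]
ee_rot: [-3.051, -0.75, 0.0]
ft_force: [-0.6, -0.5, -0.7]
grip_width: 84.8
finger_force: 0.0
```

Emit:
step_arm([
  [[0,0,2],0],
  [[0,0,5],0],
  [[0,0,8.8],0],
  [[2,-1,8.8],7],
  [[5,-3,8.8],14],
  [[8,-5,8.8],21],
  [[11,-7,8.8],28],
  [[14,-9,8.8],35],
  [[17,-10,8.8],42],
  [[19,-11.2,8.8],49],
])

```text
time: 6.1
position: [646.9, -218.4, 329.6]
ee_rot: [2.459, 1.955, 0.001]
ft_force: [-0.5, -0.3, -0.3]
grip_width: 85.2
finger_force: 0.0
```

Emit:
step_arm([
  [[0,0,0],59.3],
  [[0,0,0],59.3],
  [[0,0,0],59.3],
  [[0,0,0],59.3],
  [[0,0,0],59.3],
  [[0,0,0],59.3],
  [[0,0,0],59.3],
  [[0,0,0],59.3],
  [[0,0,0],59.3],
  [[0,0,0],59.3],
])

```text
time: 6.93
position: [644.9, -217.6, 329.9]
ee_rot: [-1.176, -2.913, -0.0]
ft_force: [-0.6, 0.4, -0.7]
grip_width: 85.2
finger_force: 0.0
```

```bash
python3 - <<'E'
from h import *
from station import camera
for i in range(3):d=wrist()
blob(d,(645,-217.5),22)
t=camera("top");print("sq top, plate z 64");blob(t,(456,-103),64,75)
cv2.imwrite("pics/x.png",t["image"][:,:,::-1])
E
```

```text
t 6.93 pos [ 644.9 -217.6  329.9] yaw 136.02 w 85.2 F [-0.6  0.4 -0.7] ff 0.0 j6 0.33
t 6.98 pos [ 644.9 -217.5  329.9] yaw 135.86 w 85.5 F [-0.2  0.8 -0.3] ff 0.0 j6 0.34
t 7.03 pos [ 644.9 -217.6  330. ] yaw 135.82 w 85.2 F [-0.1  0.1 -0.1] ff 0.0 j6 0.34
ell [[644.4, -217.3], [86.1, 126.0], 45.8] rect [[644.2, -217.4], [85.8, 126.0], 48.6] mom 644.4 -217.3
sq top, plate z 64
ell [[442.0, -144.3], [59.1, 122.8], 70.2] rect [[440.9, -150.1], [51.1, 126.5], 67.1] mom 440.1 -146.0
```

Emit:
step_arm([
  [[0,0,-4],0],
  [[0,0,-8],0],
  [[0,0,-11],0],
  [[0,0,-12.9],0],
  [[0,0,-12.9],0],
  [[0,0,-12.9],0],
  [[0,0,-12.9],0],
])

```text
time: 7.72
position: [645.6, -217.9, 202.9]
ee_rot: [1.178, 2.91, -0.0]
ft_force: [0.3, 0.6, 1.1]
grip_width: 85.6
finger_force: 0.0
```

Emit:
step_arm([
  [[0,0,0],0],
  [[0,0,0],0],
  [[0,0,0],0],
  [[0,0,0],0],
  [[0,0,0],0],
  [[0,0,0],0],
  [[0,0,0],0],
  [[0,0,0],0],
  [[0,0,0],0],
], grip=1, grip_force=60)

```text
time: 8.47
position: [645.1, -217.6, 201.6]
ee_rot: [1.178, 2.912, -0.0]
ft_force: [-0.1, -0.1, 3.9]
grip_width: 15.0
finger_force: 59.4
```

Emit:
step_arm([
  [[0,0,1.5],0],
  [[0,0,4],0],
  [[0,0,7.5],0],
  [[0,0,11],5],
  [[-2,3,12],12],
  [[-4,6.2,12],19],
  [[-6,9.4,12],26],
  [[-8,12.6,12],33],
  [[-10,15.8,12],40],
  [[-12,19,12],47],
])

```text
time: 9.3
position: [523.4, -26.2, 320.8]
ee_rot: [0.089, -3.14, -0.0]
ft_force: [0.7, -0.4, -1.1]
grip_width: 14.6
finger_force: 58.8
```

Emit:
step_arm([
  [[-2,3.2,0],7],
  [[-4,6.4,0],14],
  [[-6,9.4,0],21],
  [[-7.4,12,0],28],
  [[-7.7,12.4,-2],32.2],
  [[-7.7,12.4,-4.5],32.2],
  [[-7.7,12.4,-6],32.2],
  [[-7.7,12.4,-6.2],32.2],
  [[-7.7,12.4,-6.2],32.2],
  [[-7.7,12.4,-6.2],32.2],
])

```text
time: 10.13
position: [448.2, 96.3, 259.7]
ee_rot: [-0.948, 2.995, -0.0]
ft_force: [0.0, 0.2, -1.6]
grip_width: 14.9
finger_force: 58.8
```

```bash
python3 - <<'E'
from h import *
from station import camera
for i in range(2):d=wrist("w3")
s=camera("side")
a=s["image"][230:330,260:380];b=s["image"][150:270,240:360]
f=lambda x:cv2.resize(x,(400,400),interpolation=cv2.INTER_CUBIC)
cv2.imwrite("pics/p2.png",np.hstack([f(a),f(b)])[:,:,::-1])
E
```

```text
t 10.13 pos [448.2  96.3 259.7] yaw -144.89 w 14.9 F [ 0.   0.2 -1.6] ff 58.8 j6 -0.56
t 10.18 pos [448.4  96.3 260. ] yaw -144.9 w 14.9 F [ 0.1 -0.9 -0.3] ff 58.8 j6 -0.56
```

View pics/p2.png

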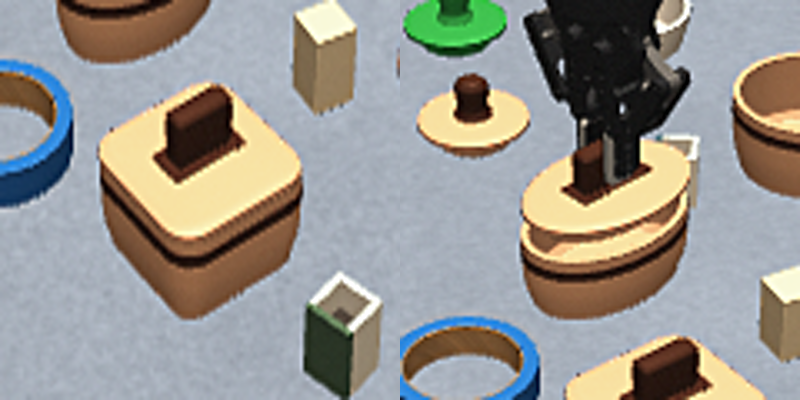

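The square lid is home, and the oval lid lines up with its pot (columns 522–692 against 520–688).

Emit:
step_arm([
  [[-0.1,0,-0.6],0],
  [[-0.1,0,-1.1],0],
  [[-0.1,0,-1.5],0],
  [[-0.1,0,-1.8],0],
  [[-0.1,0,-1.9],0],
  [[-0.1,0,-2.0],0],
  [[-0.1,0,-2.05],0],
  [[-0.1,0,-2.05],0],
])

```text
time: 10.95
position: [446.9, 96.7, 239.5]
ee_rot: [-0.948, 2.994, 0.001]
ft_force: [-4.2, 1.8, 13.8]
grip_width: 15.1
finger_force: 60.9
```

Emit:
step_arm([
  [[0,0,0],0],
  [[0,0,0],0],
  [[0,0,0],0],
  [[0,0,0],0],
  [[0,0,0],0],
  [[0,0,0],0],
], grip=-1)

```text
time: 11.45
position: [446.9, 96.4, 238.6]
ee_rot: [0.948, -2.995, -0.0]
ft_force: [0.1, -0.1, -0.1]
grip_width: 84.5
finger_force: 0.0
```

Emit:
step_arm([
  [[0,0,2],0],
  [[0,0,5],0],
  [[0,0,9.1],0],
  [[3,-1.5,9.1],0],
  [[7,-3.5,9.1],0],
  [[11,-5.5,9.1],0],
  [[14.5,-7.5,9.1],0],
  [[18,-9.3,9.1],0],
  [[21.2,-10.9,9.1],0],
  [[21.2,-10.9,9.1],0],
])

```text
time: 12.28
position: [663.8, -16.2, 328.1]
ee_rot: [-0.943, 2.994, -0.003]
ft_force: [-2.3, 0.4, -0.1]
grip_width: 85.6
finger_force: 0.0
```

```bash
python3 - <<'E'
from h import *
for i in range(4):d=wrist()
blob(d,(658,-12),22)
E
```

```text
t 12.28 pos [663.8 -16.2 328.1] yaw -145.04 w 85.6 F [-2.3  0.4 -0.1] ff 0.0 j6 -0.74
t 12.33 pos [661.3 -14.6 328.1] yaw -145.0 w 85.5 F [-1.1 -0.1 -0.6] ff 0.0 j6 -0.74
t 12.38 pos [659.6 -13.5 328.3] yaw -144.95 w 85.4 F [-0.2 -0.  -0.8] ff 0.0 j6 -0.74
t 12.43 pos [658.6 -12.7 328.8] yaw -144.89 w 85.2 F [0.1 0.6 0.3] ff 0.0 j6 -0.74
ell [[657.8, -12.9], [113.7, 114.1], 134.6] rect [[657.6, -13.0], [112.6, 113.5], 35.1] mom 657.7 -13.0
```

Emit:
step_arm([
  [[0,0,-4],0],
  [[0,0,-8],0],
  [[0,0,-11],0],
  [[0,0,-12.8],0],
  [[0,0,-12.8],0],
  [[0,0,-12.8],0],
  [[0,0,-12.8],0],
])

```text
time: 13.07
position: [659.2, -12.2, 203.8]
ee_rot: [-0.948, 2.993, -0.002]
ft_force: [0.0, 0.0, 0.3]
grip_width: 85.3
finger_force: 0.0
```

Emit:
step_arm([
  [[0,0,0],0],
  [[0,0,0],0],
  [[0,0,0],0],
  [[0,0,0],0],
  [[0,0,0],0],
  [[0,0,0],0],
  [[0,0,0],0],
  [[0,0,0],0],
  [[0,0,0],0],
], grip=1, grip_force=60)

```text
time: 13.82
position: [659.1, -12.6, 202.4]
ee_rot: [-0.948, 2.994, -0.0]
ft_force: [-1.0, 0.4, 5.3]
grip_width: 23.6
finger_force: 58.6
```

Emit:
step_arm([
  [[0,0,1.5],0],
  [[0,0,4],0],
  [[0,0,7.5],0],
  [[0,1,11],0],
  [[-0.5,4,11.5],0],
  [[-1.2,7.5,11.5],0],
  [[-2,11,11.5],0],
  [[-2.8,15,11.5],0],
  [[-3.4,19,11.5],0],
  [[-4,22,11.5],0],
])

```text
time: 14.65
position: [617.9, 210.2, 316.4]
ee_rot: [0.949, -2.994, -0.001]
ft_force: [0.3, -0.5, -1.9]
grip_width: 23.4
finger_force: 59.3
```

Emit:
step_arm([
  [[-0.2,1,-1],0],
  [[-0.2,1,-3],0],
  [[-0.2,1,-4.6],0],
  [[-0.2,1,-4.9],0],
  [[-0.2,1,-4.9],0],
  [[-0.2,1,-4.9],0],
  [[-0.2,1,-4.9],0],
])

```text
time: 15.23
position: [617.5, 217.1, 268.8]
ee_rot: [-0.947, 2.994, -0.0]
ft_force: [-0.4, 0.1, -1.9]
grip_width: 23.6
finger_force: 59.3
```

```bash
python3 - <<'E'
from h import *
from station import camera
d=wrist();s=camera("side")
a=s["image"][190:270,260:360];b=s["image"][120:230,310:420]
f=lambda x:cv2.resize(x,(400,400),interpolation=cv2.INTER_CUBIC)
cv2.imwrite("pics/p3.png",np.hstack([f(a),f(b)])[:,:,::-1])
E
```

```text
t 15.23 pos [617.5 217.1 268.8] yaw -144.91 w 23.6 F [-0.4  0.1 -1.9] ff 59.3 j6 -0.39
```

View pics/p3.png

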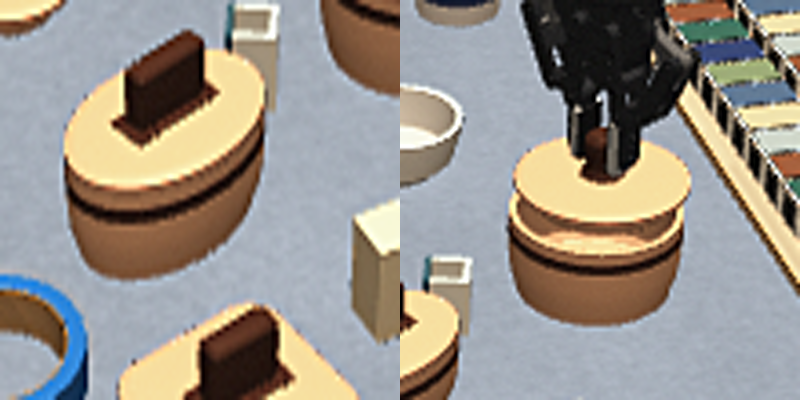

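The oval lid is home. The large lid sits about 2 mm toward +x of its pot (columns 514–691 against 508–686), so I'll correct by −2 mm while lowering.

Emit:
step_arm([
  [[-0.2,0,-0.5],0],
  [[-0.2,0,-1.0],0],
  [[-0.2,0,-1.5],0],
  [[-0.2,0,-1.8],0],
  [[-0.2,0,-1.9],0],
  [[-0.2,0,-2.0],0],
  [[-0.2,0,-2.1],0],
  [[-0.2,0,-2.1],0],
])

```text
time: 16.0
position: [614.6, 217.4, 248.3]
ee_rot: [-0.948, 2.995, -0.0]
ft_force: [-7.6, -1.4, 16.1]
grip_width: 23.6
finger_force: 61.2
```

Emit:
step_arm([
  [[0,0,0],0],
  [[0,0,0],0],
  [[0,0,0],0],
  [[0,0,0],0],
  [[0,0,0],0],
  [[0,0,0],0],
], grip=-1)

```text
time: 16.5
position: [614.9, 217.4, 246.5]
ee_rot: [0.948, -2.995, -0.0]
ft_force: [0.2, 0.2, 0.1]
grip_width: 85.0
finger_force: 0.0
```

Emit:
step_arm([
  [[0,0,2],0],
  [[0,0,5],0],
  [[0,0,8.2],0],
  [[-4,1,8.2],0],
  [[-8,2.2,8.2],0],
  [[-12,3.4,8.2],0],
  [[-16,4.6,8.2],0],
  [[-20,5.8,8.2],0],
  [[-23,7,8.2],0],
  [[-24.1,7.2,8.2],0],
])

```text
time: 17.33
position: [370.0, 290.2, 328.7]
ee_rot: [0.951, -2.992, -0.001]
ft_force: [-0.1, -0.4, 0.6]
grip_width: 85.2
finger_force: 0.0
```

```bash
python3 - <<'E'
from h import *
for i in range(4):d=wrist()
blob(d,(374,289.5),22)
E
```

```text
t 17.33 pos [370.  290.2 328.7] yaw -144.74 w 85.2 F [-0.1 -0.4  0.6] ff 0.0 j6 -0.11
t 17.38 pos [370.  290.1 328.8] yaw -144.7 w 85.5 F [-1.   1.  -0.4] ff 0.0 j6 -0.11
t 17.43 pos [372.3 289.9 329. ] yaw -144.72 w 85.6 F [ 0.2 -0.4  0.6] ff 0.0 j6 -0.11
t 17.48 pos [373.9 289.7 329.1] yaw -144.79 w 85.1 F [-0.4  0.2 -1.3] ff 0.0 j6 -0.11
ell [[372.4, 290.0], [82.2, 82.7], 137.0] rect [[372.4, 290.2], [82.0, 81.8], 79.6] mom 372.4 290.0
```

Emit:
step_arm([
  [[-0.1,0,-4],0],
  [[-0.1,0,-8],0],
  [[-0.1,0,-11],0],
  [[-0.1,0,-12.8],0],
  [[-0.1,0,-12.8],0],
  [[-0.1,0,-12.8],0],
  [[-0.1,0,-12.8],0],
])

```text
time: 18.12
position: [374.3, 289.5, 201.6]
ee_rot: [-0.946, 2.994, 0.0]
ft_force: [0.5, 0.2, -0.3]
grip_width: 85.5
finger_force: 0.0
```

Emit:
step_arm([
  [[0,0,0],0],
  [[0,0,0],0],
  [[0,0,0],0],
  [[0,0,0],0],
  [[0,0,0],0],
  [[0,0,0],0],
  [[0,0,0],0],
  [[0,0,0],0],
  [[0,0,0],0],
], grip=1, grip_force=60)

```text
time: 18.87
position: [373.0, 289.6, 201.4]
ee_rot: [-0.948, 2.994, 0.0]
ft_force: [-2.1, -0.8, 9.6]
grip_width: 23.7
finger_force: 58.4
```

Emit:
step_arm([
  [[0,0,1.5],0],
  [[0,0,4],0],
  [[0,0,8],0],
  [[0,0,12],0],
  [[0.4,-2,13],0],
  [[1,-5,13],0],
  [[1.7,-8.5,13],0],
  [[2.5,-12.5,13],0],
  [[3.3,-16.5,13],0],
  [[4.1,-20.5,13],0],
])

```text
time: 19.7
position: [413.6, 82.8, 330.9]
ee_rot: [-0.949, 2.994, -0.0]
ft_force: [0.7, 1.1, -0.7]
grip_width: 23.9
finger_force: 59.0
```

Emit:
step_arm([
  [[0.8,-4,0],0],
  [[1.6,-8,0],0],
  [[2.4,-12,0],0],
  [[3.2,-16,0],0],
  [[4,-20,0],0],
  [[4.8,-24,0],0],
  [[5.6,-28,0],0],
  [[6.4,-32,0],0],
  [[7.2,-36,0],0],
  [[8,-40,0],0],
])

```text
time: 20.53
position: [493.7, -317.5, 330.6]
ee_rot: [0.948, -2.995, -0.0]
ft_force: [0.8, -1.0, -1.1]
grip_width: 23.7
finger_force: 59.0
```

Emit:
step_arm([
  [[0.8,-4,0],0],
  [[1.5,-7.5,0],0],
  [[2.1,-10.2,0],0],
  [[2.1,-10.8,-1],0],
  [[2.1,-10.8,-3],0],
  [[2.1,-10.8,-5],0],
  [[2.1,-10.8,-6],0],
  [[2.1,-10.8,-6],0],
  [[2.1,-10.8,-6],0],
  [[2.1,-10.8,-6],0],
])

```text
time: 21.37
position: [515.3, -423.5, 271.9]
ee_rot: [-0.949, 2.994, -0.002]
ft_force: [-0.1, 0.5, -0.8]
grip_width: 23.4
finger_force: 59.2
```

```bash
python3 - <<'E'
from h import *
from station import camera
for i in range(2):d=wrist()
t=camera("top");s=camera("side")
print("large from top");blob(t,(615,218),68,75)
a=s["image"][130:230,310:410];b=s["image"][340:460,335:455]
f=lambda x:cv2.resize(x,(400,400),interpolation=cv2.INTER_CUBIC)
cv2.imwrite("pics/p4.png",np.hstack([f(a),f(b)])[:,:,::-1])
E
```

```text
t 21.37 pos [ 515.3 -423.5  271.9] yaw -144.85 w 23.4 F [-0.1  0.5 -0.8] ff 59.2 j6 -1.41
t 21.42 pos [ 515.4 -423.6  272.2] yaw -144.85 w 23.5 F [ 0.2 -0.1 -1. ] ff 59.2 j6 -1.41
large from top
ell [[615.2, 218.3], [115.5, 116.6], 142.1] rect [[615.4, 218.5], [114.8, 113.4], 46.2] mom 615.3 218.3
```

View pics/p4.png

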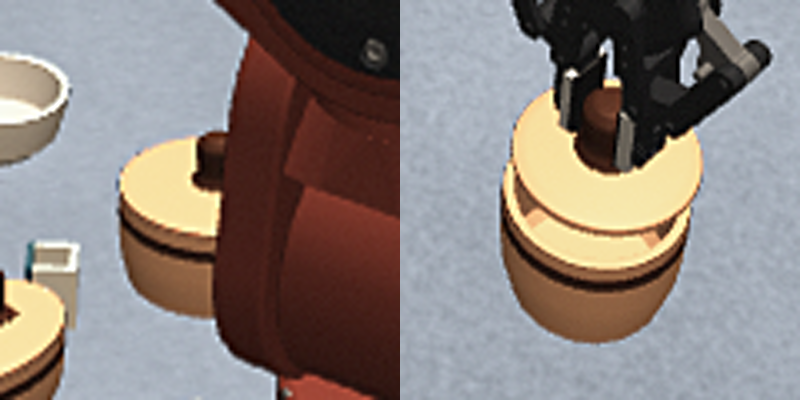

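The large lid is seated. The small lid is about 2 mm toward +x after allowing for perspective (columns 510–704 against 502–692). I'll correct that and lower.

Emit:
step_arm([
  [[-0.2,0,-0.5],0],
  [[-0.2,0,-1.0],0],
  [[-0.2,0,-1.5],0],
  [[-0.2,0,-1.8],0],
  [[-0.2,0,-1.9],0],
  [[-0.2,0,-2.0],0],
  [[-0.2,0,-2.1],0],
  [[-0.2,0,-2.1],0],
])

```text
time: 22.23
position: [512.6, -423.3, 251.4]
ee_rot: [0.948, -2.995, 0.0]
ft_force: [-6.3, 5.6, 18.5]
grip_width: 23.6
finger_force: 61.0
```

Home height reached (251.4). I'll release, go up and out of the way, and inspect.

Emit:
step_arm([
  [[0,0,0],0],
  [[0,0,0],0],
  [[0,0,0],0],
  [[0,0,0],0],
  [[0,0,0],0],
  [[0,0,0],0],
], grip=-1)

```text
time: 22.73
position: [512.9, -423.6, 249.5]
ee_rot: [0.948, -2.995, -0.0]
ft_force: [0.5, 0.1, -0.4]
grip_width: 85.0
finger_force: 0.0
```

Emit:
step_arm([
  [[0,0,2],0],
  [[0,0,5],0],
  [[0,0,9],0],
  [[0,0,13],0],
  [[-4,0,15],0],
  [[-8,0,15],0],
  [[-12,0,15],0],
  [[-16,0,15],0],
  [[-20,-1,15],0],
  [[-24,-2,15],0],
])

```text
time: 23.57
position: [271.2, -443.0, 400.0]
ee_rot: [-0.95, 2.995, -0.001]
ft_force: [0.3, -1.1, -0.4]
grip_width: 85.7
finger_force: 0.0
```

Emit:
step_arm([
  [[-4,-1,0],0],
  [[-8,-2,0],0],
  [[-12,-3,0],0],
  [[-12,-3,0],0],
  [[-12,-3,0],0],
  [[-12,-3,0],0],
])

```text
time: 24.07
position: [152.8, -473.6, 399.8]
ee_rot: [-0.946, 2.995, -0.0]
ft_force: [0.0, -0.0, 0.8]
grip_width: 85.7
finger_force: 0.0
```

```bash
python3 - <<'E'
from h import *
from station import camera
t=camera("top");s=camera("side");d=wrist()
for n,p,z in (("large",(617,220),68),("oval",(447.7,99.3),60),("square",(456,-103),64),("small",(515,-421),72)):
    print(n);blob(t,p,z,75)
cv2.imwrite("pics/end.png",s["image"][120:,200:500][:,:,::-1].repeat(2,0)[:600].repeat(2,1)[:600])
E
```

```text
t 24.17 pos [ 153.8 -473.3  399.7] yaw -144.79 w 85.5 F [ 0.9  0.  -1.1] ff 0.0 j6 -2.02
large
ell [[615.5, 218.3], [115.5, 116.3], 158.1] rect [[615.4, 218.5], [114.8, 113.4], 46.2] mom 615.4 218.3
oval
ell [[447.0, 97.7], [89.1, 127.6], 126.0] rect [[446.6, 97.3], [126.1, 88.6], 27.9] mom 447.0 97.6
square
ell [[455.6, -102.5], [108.9, 120.4], 121.3] rect [[455.0, -103.9], [94.1, 94.6], 27.6] mom 455.1 -103.7
small
ell [[514.7, -420.1], [83.8, 84.1], 7.9] rect [[515.5, -420.2], [82.3, 82.6], 45.4] mom 514.7 -420.1
```

View pics/end.png

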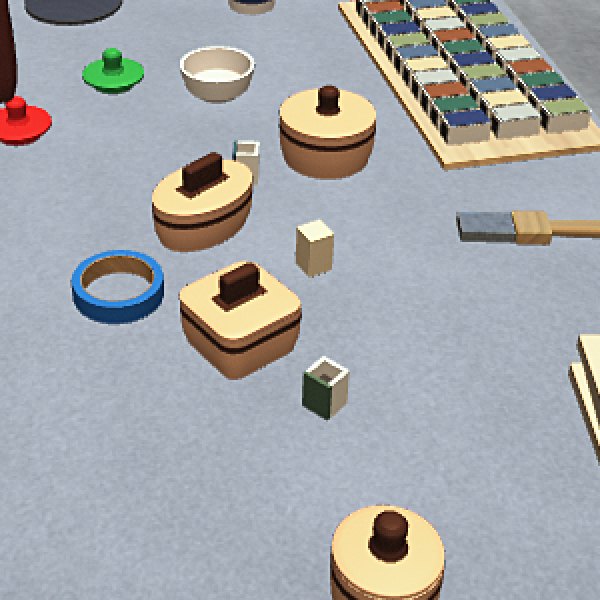

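All four lids look seated level. From the top view they are within about 2 mm of where their pots stood.

```bash
python3 -c "
from station import job
print(job.finish_job())"
```

```text
the job is handed in; nothing more can be done
None
```

I put all four lids on their own pots and handed the job in after about 24 s of robot time. In the last camera check they sat level and within about 2 mm of their pots' starting centres; no verdict came back on hand-in.

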